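# Lift the empty spice canister out of its interlocking row

## Task

The red-lidded spice canister, locked by T-rails between the yellow-lidded and the blue-lidded one, needs refilling. Lift it straight up out of the row by the pull on its lid, leaving its two neighbours standing where they are, and set it down gently, upright, in the middle of the metal tray; then let go.

Things in the scene. Friction and masses are not known exactly. Their poses are not given: they have to be found in the camera images.
- canister_red: Wooden spice canister, red lid, middle of a row of three; loose, 0.2 kg. Origin: centre of underside, under the pull; z up. Block x +-30, y -36 to +24 mm, 50 high, 5 mm lid on top; on it a red upright bar (the pull): 16 mm thick along x, 34 long along y, 55 to 92 mm above the underside. T-rail on +y face (out to y=39), open T-slot in -y face, full height, 2 mm play: comes out only upwards.
- canister_yellow: The same canister with yellow lid and pull, full (0.55 kg), loose, same heading; at one end of the row, 62 mm from the red one along its y or -y. Origin: centre of underside. The red one is free of the rails once its underside has risen 50 mm, and passes over its neighbours' pulls above 92 mm.
- canister_blue: The same canister with blue lid and pull, full (0.55 kg), loose, same heading; at the other end of the row, 62 mm from the red one. Yellow and blue may swap ends. Origin: centre of underside.
- tray: Square aluminium tray, 170 x 170 mm, fixed to the worktop, with a 16 mm high rim, walls 4 mm thick; its inner floor lies 4 mm above its origin, which is the centre of its underside; z up.

How it is judged:
At the end, for the whole second after the job is handed in: The red-lidded canister stands upright (within 6 degrees), released and at rest on the tray's floor, its axis within 40 mm of the tray's centre; the yellow-lidded and blue-lidded canisters stand upright (within 6 degrees), within 25 mm of where they were (horizontal distance between canister_red and tray below 0.04 m and z of canister_red in the frame of tray below 0.01 m and angle between each of canister_red, canister_yellow, canister_blue's own z axis and vertical below 0.1 rad and linear speed of canister_red below 0.02 m/s and distance of each of canister_yellow, canister_blue from where it was at the start of the episode below 0.025 m); the robot touches nothing.
It fails at once if the yellow-lidded canister is dragged or lifted 25 mm or more, or tipped by 15 degrees (distance of canister_yellow from where it was at the start of the episode above 0.025 m or angle between canister_yellow's own z axis and vertical above 0.26 rad).
It fails at once if the blue-lidded canister is dragged or lifted 25 mm or more, or tipped by 15 degrees (distance of canister_blue from where it was at the start of the episode above 0.025 m or angle between canister_blue's own z axis and vertical above 0.26 rad).
It fails at once if the red-lidded canister is dropped or banged onto the tray (over 60 N) (contact force between canister_red and tray above 60 N).
It also fails if it takes over 48 s, if anything falls off the work surface, if the arm or the gripper's body presses on something with over 40 N, if the wrist force passes 120 N, or if a joint passes its speed limit or range.

## Robot

A 6-joint arm with a two-finger parallel gripper is mounted at the origin on a cart in front of the work surface, level with it; the furniture and walls round the work are solid. World frame = base frame: x ahead of the robot, y to its left, z up, the work surface at z = 0. Lengths are in m, angles in rad, forces in N, time in s.
With the tool pointing down it reaches from about 0.3 to 1 m from the base axis. Payload 5.1 kg.
Tool frame: the origin (TCP) lies at the very end of the fingers, on their centre line; the grasp point (between the pads) lies robot.grip_depth behind it (robot.grip_depth is the distance from the TCP to the grasp point, in m); z points along the fingers, y is the line along which they close (so a half turn about z gives the same grasp; the last joint's range is limited). The gripper opens to 95 mm and grips with 3 to 60 N. Pads are 20 mm wide; open, the fingers measure 119 mm over their backs; the gripper's body (75 mm by 180 mm) begins 59 mm behind the grasp point.
Start: joints at [-1.353, 0.124, 1.65, -0, 1.367, -0.083], TCP at [0.193, -0.621, 0.215] pointing down, gripper open.
Joint ranges: [-2.61, 2.61], [-1.02, 2.33], [0.03, 2.71], [-1.35, 4.49], [0.32, 2.68], [-2.91, 2.91]. Speed limits (rad/s): [2.57, 2.57, 3.14, 3.14, 3.14, 3.14].

## Interface

Orientations are given as a 3x3 rotation matrix whose columns are the frame's x, y, z axes.
In Python, from cell import robot gives the robot as it stands.
- The arm moves only by the tool drive_tool, never from a script. Its argument "steps" is a list of rows, each a list of 2 entries, a list of its own where there are three numbers: the shift along the world's x, y, z in mm, then the turn, a rotation vector about the world's x, y, z in degrees. A call has 1 to 20 rows; each row is the pose to reach, as a shift and turn from the pose commanded when the call began; what a row does not reach only later rows make up. A row lasts 1/10 s, in which the tool goes at most 50 mm and 8.59 degrees, less where a joint would pass 70% of its speed; a pose out of reach is approached as far as the arm can. A call with a gripper value outside its range is refused whole. "claw" is the finger opening in mm, from 0 to 95.1, set as the call begins (left out, the last holds). The fingers move at their own pace and stop on an object; the grip force is fixed at half the most. Time passes only in rows, so rows that repeat a pose let the fingers close. It gives the time, the measured TCP pose, the force, the opening and the grip force at its end, in the units of the state.
- robot.read_state(): the state, without advancing time (a new reading comes with each control period).
- robot.get_image(name): name is "side" or "top" or "wrist"; returns (picture, depth): 420x560x3 uint8, red, green, blue; 420x560 float32, m along the optical axis (not along the pixel's ray), 0 where there is no reading.
- robot.camera_model(name): a dict with "intrinsics" (3x3 intrinsics, pixels), "view" (4x4, takes a point from world to camera coordinates). Camera axes: x right, y up, looking along -z (the intrinsics and any distortion apply to the point x, -y, -z); pixel columns grow to the right and rows downward; lengths in m; the calibration is good to about 2 mm. A picture is of the moment at which its call begins: read the wrist's pose just before it. camera_model takes no time and is no camera call; for the wrist camera it gives the pose at the moment of the call.
- robot.hand_in(): hands the job in; it is judged then, once.
The state is a dict: "clock": time; "qpos": joint angles; "dq": joint speeds; "tau": joint torques, N m; "tool_pos": TCP position; "orientation": TCP orientation; "force": force on the tool from outside, world axes, zero at the start; "wrist_torque": the same for the moment, N m; "grip_width": finger opening in m; "grip_force": force on a finger pad.
Only numpy, scipy, OpenCV 4.12 (cv2) and the standard library are available. Lean on these libraries where they do the work, as an engineer would, in place of code of your own. Each camera call takes 0.05 s, during which the arm holds its last target. There are 200 camera calls.

## Working session

There is one attempt and no reset: what is moved stays moved. The work goes in short steps, Python scripts to look and compute and a tool call to move; the robot and the scene stay as the last step left them, time stands still between calls to the robot, and variables do not carry over. Pictures are saved under pics/ and viewed, at most 10 in all, crops included, and the job is handed in when it is done.

Besides the shell and the picture viewer there is one more tool, called after "Request:" by a JSON object that holds its "api" and its "payload", one argument or row to a line. drive_tool: Moves the arm, as the interface text tells. Its arguments: {"type":"object","properties":{"steps":{"type":"array"},"claw":{"type":"number"}},"required":["steps"]}

```bash
mkdir -p pics
cat > h.py <<'E'
import numpy as np, cv2
from cell import robot
def cap(n):
    m=robot.camera_model(n); p,d=robot.get_image(n); return m,p,d
def pts(m,d):
    K=np.array(m["intrinsics"]);V=np.array(m["view"])
    v,u=np.mgrid[:d.shape[0],:d.shape[1]]
    c=np.stack([(u-K[0,2])/K[0,0]*d,-(v-K[1,2])/K[1,1]*d,-d,np.ones_like(d)],-1)
    return (c@np.linalg.inv(V).T)[...,:3]
def save(n,p): cv2.imwrite('pics/'+n,cv2.cvtColor(p,cv2.COLOR_RGB2BGR))
E
python3 - <<'E'
from h import *
for n in("top","side"):
    m,p,d=cap(n); save(n+'.png',p); np.savez(n,p=p,w=pts(m,d),d=d)
s=robot.read_state();print(s["tool_pos"],s["orientation"],s["clock"],robot.grip_depth)
E
```

```text
[ 0.19242033 -0.62024944  0.2135045 ] [[ 9.55103009e-01  2.96273652e-01 -4.06956269e-04]
 [ 2.96273893e-01 -9.55101285e-01  1.82095473e-03]
 [ 1.50816452e-04 -1.85976986e-03 -9.99998259e-01]] 0.1 0.0188
```

View pics/top.png

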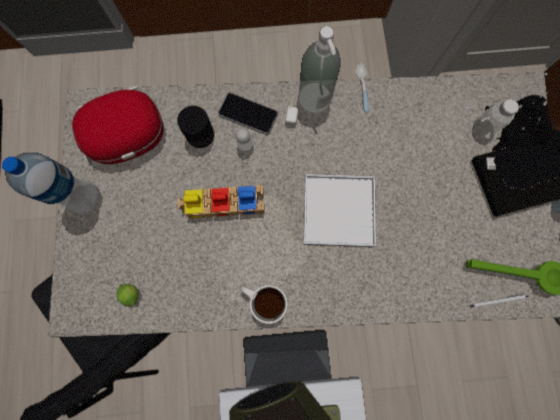

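View pics/side.png

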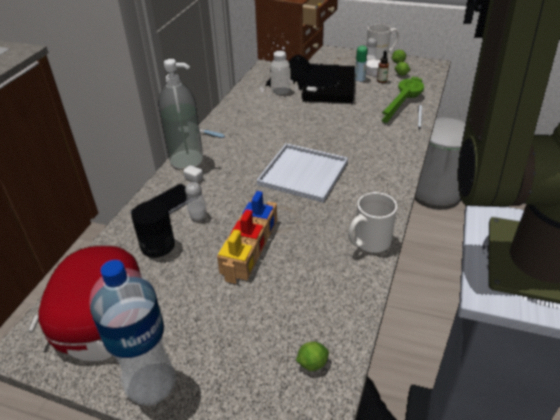

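The top view shows yellow at (193,202), red at (220,200), blue at (247,198) and the tray at (340,211). Nearby obstacles are the pepper mill at (244,140) and the mug at (268,303).

Run:
```python
from h import *
z=np.load('top.npz');p=z['p'].astype(int);w=z['w'];print(z['d'][200,220],z['d'][211,340])
R,G,B=p[...,0],p[...,1],p[...,2]
M={'red':(R>120)&(G<70)&(B<70),'yel':(R>120)&(G>110)&(B<70),'blu':(B>110)&(R<80)}
box=np.zeros(R.shape,bool);box[170:225,170:270]=1
for k,m in M.items():
    q=w[m&box]; t=q[q[:,2]>.078]; print(k,len(q),len(t),q.mean(0).round(4),t.mean(0).round(4), q.max(0).round(3),q.min(0).round(3), t.min(0).round(3),t.max(0).round(3))
q=w[170:250,298:382].reshape(-1,3); r=q[(q[:,2]>.009)&(q[:,2]<.03)]
print('tray rim',len(r),[tuple((c:=cv2.minAreaRect((r[:,:2]*1000).astype(np.float32))))],w[211,340])
for n,(v,u) in dict(mill=(140,244),mug=(303,268),bottle=(40,325),bottle2=(60,320)).items(): print(n,w[v-2:v+3,u-2:u+3].reshape(-1,3).mean(0).round(3))
im=z['p'][175:228,168:272].astype(np.uint8); save('crop.png',cv2.resize(im,None,fx=7,fy=7,interpolation=cv2.INTER_CUBIC))
```

```text
0.87434953 0.94382775
red 317 110 [0.5711 0.121  0.0732] [0.5722 0.1187 0.1068] [0.602 0.148 0.928] [0.364 0.005 0.036] [0.364 0.005 0.085] [0.584 0.138 0.928]
yel 355 106 [0.5733 0.182  0.0698] [0.5734 0.1792 0.1074] [0.605 0.22  0.928] [0.364 0.005 0.   ] [0.364 0.005 0.081] [0.586 0.2   0.928]
blu 294 107 [0.5712 0.0607 0.0713] [0.5731 0.0584 0.0993] [0.601 0.08  0.928] [0.364 0.005 0.051] [0.364 0.005 0.081] [0.584 0.075 0.928]
tray rim 583 [((536.4873657226562, -157.45579528808594), (170.4257049560547, 170.6422576904297), 82.75984954833984)] [ 0.53289496 -0.16006576  0.00156596]
mill [0.706 0.055 0.079]
mug [0.333 0.032 0.035]
bottle [ 0.823 -0.126  0.263]
bottle2 [ 0.816 -0.122  0.207]
```

View pics/crop.png

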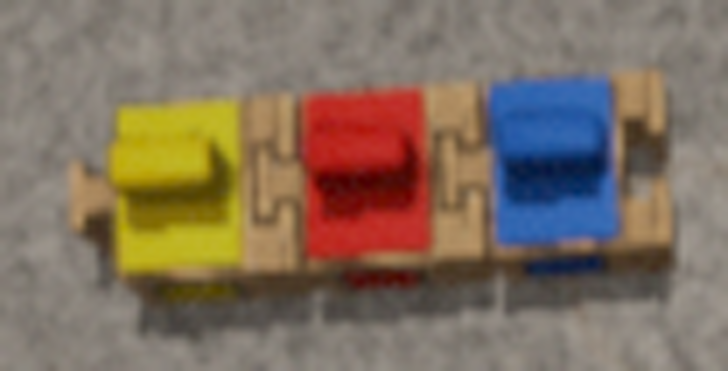

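```bash
cat > meas.py <<'E'
from h import *
def meas(p,w):
    p=p.astype(int);R,G,B=p[...,0],p[...,1],p[...,2]; o={}
    near=(abs(w[...,0]-.575)<.06)&(abs(w[...,1]-.12)<.13)&(w[...,2]>.084)&(w[...,2]<.1)
    for k,m in {'yel':(R>90)&(G>80)&(B<.5*R),'red':(R>90)&(G<.5*R)&(B<.5*R),'blu':(B>90)&(R<.6*B)}.items():
        q=w[m&near]; o[k]=q.mean(0); r=cv2.minAreaRect((q[:,:2]*1000).astype(np.float32))
        print(k,len(q),o[k].round(4),[np.round(x,1) for x in r])
    v=o['yel']-o['blu']; print('spacing',np.hypot(*v[:2]),'heading of row from +y (deg)',np.degrees(np.arctan2(-v[0],v[1])))
E
python3 - <<'E'
from meas import *
z=np.load('top.npz');meas(z['p'],z['w'])
z=np.load('side.npz');meas(z['p'],z['w'])
E
```

```text
yel 112 [0.5772 0.1824 0.0914] [array([577.6, 183.3]), array([34.2, 15.6]), np.float64(84.6)]
red 113 [0.5758 0.1203 0.0914] [array([576.6, 120.7]), array([15.5, 33.9]), np.float64(1.2)]
blu 110 [0.5747 0.0589 0.0914] [array([575.7,  58.8]), array([16.3, 33.4]), np.float64(0.6)]
spacing 0.12355883440699665 heading of row from +y (deg) -1.1637638315886984
yel 135 [0.5759 0.1852 0.092 ] [array([575.8, 164.5]), array([71.8, 15.7]), np.float64(88.5)]
red 108 [0.5743 0.1269 0.0915] [array([575.2, 137.5]), array([62. , 14.7]), np.float64(89.6)]
blu 91 [0.5733 0.0634 0.0923] [array([573.6,  60.4]), array([32.6, 14.4]), np.float64(88.6)]
spacing 0.12178545892490526 heading of row from +y (deg) -1.2284154512974925
```

Request:
{"api": "drive_tool", "payload": {
  "steps": [
    [[4,7,0],[0,0,1]],
    [[13,25,0],[0,0,3]],
    [[30,58,0],[0,0,6]],
    [[50,98,0],[0,0,10]],
    [[71,139,0],[0,0,14]],
    [[92,180,0],[0,0,18]],
    [[113,221,0],[0,0,22]],
    [[134,262,0],[0,0,26]],
    [[155,303,0],[0,0,30]],
    [[176,344,0],[0,0,34]],
    [[197,385,0],[0,0,38]],
    [[218,426,0],[0,0,42]],
    [[239,467,0],[0,0,46]],
    [[260,508,0],[0,0,50]],
    [[281,549,0],[0,0,54]],
    [[302,590,0],[0,0,58]],
    [[323,630,0],[0,0,62]],
    [[344,668,0],[0,0,66]],
    [[360,700,0],[0,0,69]],
    [[370,720,0],[0,0,71]]
  ],
  "claw": 60
}}

```text
clock: 2.1
tool_pos: [0.5627, 0.102, 0.2143]
orientation: [[0.026, 1.0, -0.001], [1.0, -0.026, 0.0], [0.0, -0.001, -1.0]]
force: [0.0, -0.6, 0.1]
grip_width: 0.06
grip_force: 0.0
```

Request:
{"api": "drive_tool", "payload": {
  "steps": [
    [[9,14,0],[0,0,0.6]],
    [[12.5,21,0],[0,0,0.6]],
    [[12.5,21,0],[0,0,0.6]],
    [[12.5,21,0],[0,0,0.6]],
    [[12.5,21,0],[0,0,0.6]]
  ]
}}

```text
clock: 2.6
tool_pos: [0.5748, 0.1193, 0.2147]
orientation: [[0.022, 1.0, -0.0], [1.0, -0.022, -0.0], [-0.0, -0.0, -1.0]]
force: [-0.3, 0.3, -0.1]
grip_width: 0.0603
grip_force: 0.0
```

Run:
```python
from meas import *
s=robot.read_state();print(s["clock"],s["tool_pos"],np.round(s["orientation"],4).tolist(),s["grip_width"],s["force"])
m,p,d=cap("wrist"); save('w1.png',p); w=pts(m,d)
print(d[210,280]); meas(p,w)
```

```text
2.6 [0.57477202 0.1192579  0.2147057 ] [[0.0217, 0.9998, -0.0001], [0.9998, -0.0217, -0.0002], [-0.0002, -0.0001, -1.0]] 0.06034351588592298 [-0.32764062  0.29467357 -0.09115278]
0.30229637
yel 592 [0.5764 0.1838 0.0918] [array([576.2, 154. ]), array([92.5, 15.2]), np.float64(89.0)]
red 598 [0.5759 0.1233 0.0917] [array([576. , 122.2]), array([33.4, 15. ]), np.float64(88.9)]
blu 415 [0.5746 0.0663 0.0913] [array([574.7,  65.3]), array([24.2, 15.7]), np.float64(89.2)]
spacing 0.11753736473756508 heading of row from +y (deg) -0.8875486767704828
```

View pics/w1.png

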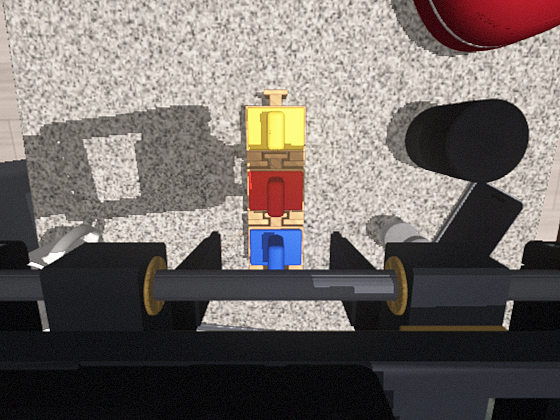

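The wrist view shows the red pull at (275,196) midway between the fingers at (195,285) and (355,280). It measures about (0.576, 0.122), so I'm correcting by that much and descending.

Request:
{"api": "drive_tool", "payload": {
  "steps": [
    [[1,2,-10],[0,0,0]],
    [[1,2.5,-30],[0,0,0]],
    [[1,2.5,-55],[0,0,0]],
    [[1,2.5,-80],[0,0,0]],
    [[1,2.5,-105],[0,0,0]],
    [[1,2.5,-125],[0,0,0]],
    [[1,2.5,-140],[0,0,0]],
    [[1,2.5,-149],[0,0,0]],
    [[1,2.5,-153,0],[0,0,0]],
    [[1,2.5,-153],[0,0,0]]
  ]
}}

```text
invalid input at $.steps[8][0]: expected 3 numbers
```

Request:
{"api": "drive_tool", "payload": {
  "steps": [
    [[1,2,-10],[0,0,0]],
    [[1,2.5,-30],[0,0,0]],
    [[1,2.5,-55],[0,0,0]],
    [[1,2.5,-80],[0,0,0]],
    [[1,2.5,-105],[0,0,0]],
    [[1,2.5,-125],[0,0,0]],
    [[1,2.5,-140],[0,0,0]],
    [[1,2.5,-149],[0,0,0]],
    [[1,2.5,-153],[0,0,0]],
    [[1,2.5,-153],[0,0,0]],
    [[1,2.5,-153],[0,0,0]]
  ]
}}

```text
clock: 3.75
tool_pos: [0.5769, 0.1228, 0.0627]
orientation: [[0.02, 1.0, 0.002], [1.0, -0.02, 0.0], [0.0, 0.002, -1.0]]
force: [0.3, 0.7, 1.0]
grip_width: 0.0599
grip_force: 0.0
```

Request:
{"api": "drive_tool", "payload": {
  "steps": [
    [[0,0,0],[0,0,0]],
    [[0,0,0],[0,0,0]],
    [[0,0,0],[0,0,0]],
    [[0,0,0],[0,0,0]],
    [[0,0,0],[0,0,0]],
    [[0,0,0],[0,0,0]],
    [[0,0,0],[0,0,0]],
    [[0,0,0],[0,0,0]]
  ],
  "claw": 5
}}

```text
clock: 4.55
tool_pos: [0.5758, 0.1227, 0.0615]
orientation: [[0.02, 1.0, -0.001], [1.0, -0.02, -0.0], [-0.0, -0.001, -1.0]]
force: [-0.6, -0.5, -0.9]
grip_width: 0.0162
grip_force: 30.0
```

Request:
{"api": "drive_tool", "payload": {
  "steps": [
    [[0,0,1],[0,0,0]],
    [[0,0,2],[0,0,0]],
    [[0,0,3],[0,0,0]],
    [[0,0,4.5],[0,0,0]],
    [[0,0,6],[0,0,0]],
    [[0,0,8],[0,0,0]],
    [[0,0,10],[0,0,0]],
    [[0,0,12],[0,0,0]],
    [[0,0,12],[0,0,0]]
  ]
}}

```text
clock: 5.45
tool_pos: [0.5764, 0.1227, 0.0742]
orientation: [[0.02, 1.0, 0.001], [1.0, -0.02, 0.0], [0.0, 0.001, -1.0]]
force: [-0.0, 0.7, -2.5]
grip_width: 0.0157
grip_force: 30.0
```

Run:
```python
from h import *
s=robot.read_state();print(s["clock"],s["tool_pos"],s["force"],s["wrist_torque"],s["grip_width"])
m,p,d=cap("side"); save('s2.png',cv2.resize(p[160:310,180:340],None,fx=4,fy=4,interpolation=cv2.INTER_CUBIC))
```

```text
5.45 [0.57638435 0.12273306 0.07417711] [-0.00254356  0.7368503  -2.51988099] [-0.03695458 -0.12135363 -0.04811438] 0.015718953400742298
```

View pics/s2.png

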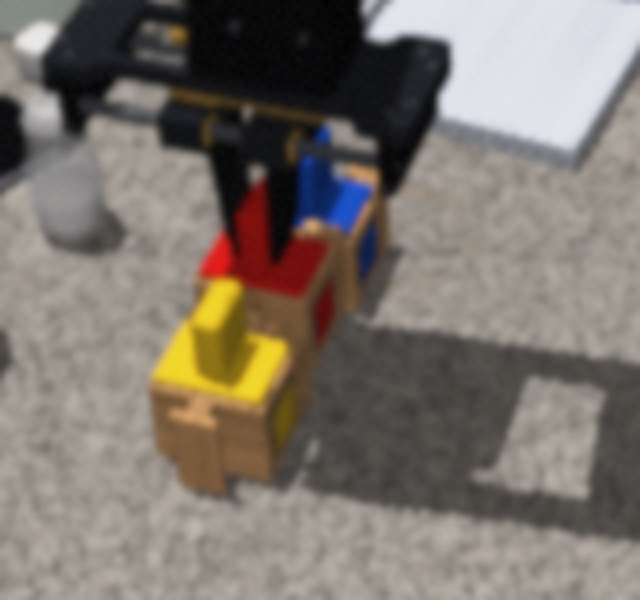

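The red canister (crop, about (265,270)) has risen above yellow and blue, which are still standing. The force of -2.5 N is about its weight, so nothing is dragging and the lift continues.

Request:
{"api": "drive_tool", "payload": {
  "steps": [
    [[0,0,3],[0,0,0]],
    [[0,0,7],[0,0,0]],
    [[0,0,12],[0,0,0]],
    [[0,0,17],[0,0,0]],
    [[0,0,22],[0,0,0]],
    [[0,0,27],[0,0,0]],
    [[0,0,32],[0,0,0]],
    [[0,0,37],[0,0,0]],
    [[0,0,42],[0,0,0]],
    [[0,0,48],[0,0,0]],
    [[0,0,56],[0,0,0]],
    [[0,0,66],[0,0,0]],
    [[0,0,77],[0,0,0]],
    [[0,0,88],[0,0,0]],
    [[0,0,99],[0,0,0]],
    [[0,0,108],[0,0,0]],
    [[0,0,114],[0,0,0]],
    [[0,0,117],[0,0,0]],
    [[0,0,118],[0,0,0]],
    [[0,0,118],[0,0,0]]
  ]
}}

```text
clock: 7.5
tool_pos: [0.5759, 0.1227, 0.1913]
orientation: [[0.02, 1.0, -0.001], [1.0, -0.02, -0.0], [-0.0, -0.001, -1.0]]
force: [-0.3, -0.2, -1.1]
grip_width: 0.0156
grip_force: 30.0
```

Run:
```python
from h import *
s=robot.read_state();print(s["clock"],s["tool_pos"],s["force"],s["grip_width"])
m,p,d=cap("side"); save('s3.png',cv2.resize(p[110:310,160:360],None,fx=3,fy=3,interpolation=cv2.INTER_CUBIC))
```

```text
7.5 [0.5758519  0.12267772 0.19133864] [-0.25369778 -0.22397877 -1.07744049] 0.015645747586947135
```

View pics/s3.png

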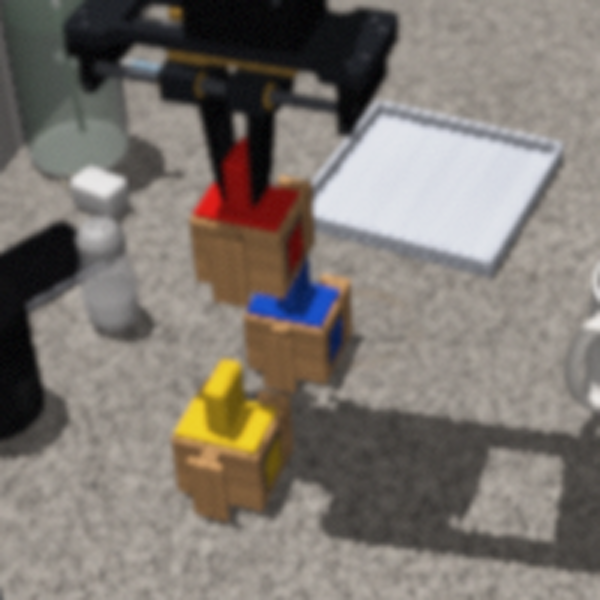

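Red (about (245,230) in the crop) hangs upright and clear of the row. Yellow and blue are standing, so I'm carrying it to the tray.

Request:
{"api": "drive_tool", "payload": {
  "steps": [
    [[0,-3,0],[0,0,0]],
    [[-1,-10,0],[0,0,0]],
    [[-3,-22,0],[0,0,0]],
    [[-5,-38,0],[0,0,0]],
    [[-8,-57,0],[0,0,0]],
    [[-11,-77,0],[0,0,0]],
    [[-14,-97,0],[0,0,0]],
    [[-17,-117,0],[0,0,0]],
    [[-19,-137,0],[0,0,0]],
    [[-22,-157,0],[0,0,0]],
    [[-25,-177,0],[0,0,0]],
    [[-28,-197,0],[0,0,0]],
    [[-31,-217,0],[0,0,0]],
    [[-33,-236,0],[0,0,0]],
    [[-35,-252,0],[0,0,0]],
    [[-37,-265,0],[0,0,0]],
    [[-38,-274,0],[0,0,0]],
    [[-39,-279,0],[0,0,0]],
    [[-39,-280,0],[0,0,0]],
    [[-39,-280,0],[0,0,0]]
  ]
}}

```text
clock: 9.55
tool_pos: [0.5371, -0.157, 0.1916]
orientation: [[0.02, 1.0, -0.0], [1.0, -0.02, 0.0], [0.0, -0.0, -1.0]]
force: [-0.2, -0.2, -2.4]
grip_width: 0.016
grip_force: 30.0
```

Request:
{"api": "drive_tool", "payload": {
  "steps": [
    [[0,0,-3],[0,0,0]],
    [[0,0,-10],[0,0,0]],
    [[0,0,-20],[0,0,0]],
    [[0,0,-31],[0,0,0]],
    [[0,0,-42],[0,0,0]],
    [[0,0,-53],[0,0,0]],
    [[0,0,-64],[0,0,0]],
    [[0,0,-75],[0,0,0]],
    [[0,0,-86],[0,0,0]],
    [[0,0,-95],[0,0,0]],
    [[0,0,-102],[0,0,0]],
    [[0,0,-107],[0,0,0]],
    [[0,0,-110],[0,0,0]],
    [[0,0,-112],[0,0,0]],
    [[0,0,-112],[0,0,0]],
    [[0,0,-112],[0,0,0]]
  ]
}}

```text
clock: 11.15
tool_pos: [0.5373, -0.1574, 0.08]
orientation: [[0.02, 1.0, 0.001], [1.0, -0.02, -0.0], [-0.0, 0.001, -1.0]]
force: [0.4, 0.4, -2.7]
grip_width: 0.0159
grip_force: 30.0
```

Run:
```python
from h import *
s=robot.read_state();print(s["clock"],s["tool_pos"],s["force"],s["grip_width"])
m,p,d=cap("side"); save('s4.png',cv2.resize(p[70:270,210:410],None,fx=3,fy=3,interpolation=cv2.INTER_CUBIC))
```

```text
11.15 [ 0.53731102 -0.15742872  0.08004604] [ 0.42334211  0.35897055 -2.74126974] 0.015886210854126784
```

View pics/s4.png

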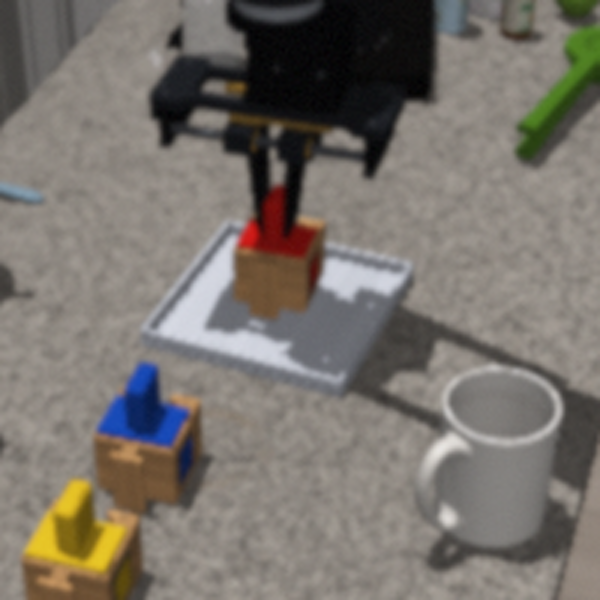

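Red hangs above the middle of the tray (about (280,270) in the crop) with roughly 14 mm to go, so I'm lowering slowly.

Request:
{"api": "drive_tool", "payload": {
  "steps": [
    [[0,0,-2],[0,0,0]],
    [[0,0,-4],[0,0,0]],
    [[0,0,-6],[0,0,0]],
    [[0,0,-8],[0,0,0]],
    [[0,0,-9.5],[0,0,0]],
    [[0,0,-10.5],[0,0,0]],
    [[0,0,-11.5],[0,0,0]],
    [[0,0,-12],[0,0,0]],
    [[0,0,-12.5],[0,0,0]],
    [[0,0,-12.5],[0,0,0]]
  ]
}}

```text
clock: 12.2
tool_pos: [0.537, -0.1573, 0.0671]
orientation: [[0.02, 1.0, -0.0], [1.0, -0.02, 0.0], [0.0, -0.0, -1.0]]
force: [0.5, -0.5, -2.9]
grip_width: 0.016
grip_force: 30.0
```

Request:
{"api": "drive_tool", "payload": {
  "steps": [
    [[0,0,-0.3],[0,0,0]],
    [[0,0,-0.6],[0,0,0]],
    [[0,0,-0.9],[0,0,0]],
    [[0,0,-1.2],[0,0,0]],
    [[0,0,-1.2],[0,0,0]]
  ]
}}

```text
clock: 12.7
tool_pos: [0.537, -0.1573, 0.0659]
orientation: [[0.02, 1.0, -0.0], [1.0, -0.02, 0.0], [0.0, -0.0, -1.0]]
force: [0.0, 0.4, -3.0]
grip_width: 0.0158
grip_force: 30.0
```

Request:
{"api": "drive_tool", "payload": {
  "steps": [
    [[0,0,-0.3],[0,0,0]],
    [[0,0,-0.6],[0,0,0]],
    [[0,0,-0.8],[0,0,0]],
    [[0,0,-0.8],[0,0,0]]
  ]
}}

```text
clock: 13.1
tool_pos: [0.5371, -0.1573, 0.0655]
orientation: [[0.02, 1.0, -0.0], [1.0, -0.02, -0.0], [-0.0, -0.0, -1.0]]
force: [-1.2, 0.5, 0.6]
grip_width: 0.0157
grip_force: 30.0
```

The weight has come off the wrist, so it's standing on the floor; now releasing and retreating upwards.

Request:
{"api": "drive_tool", "payload": {
  "steps": [
    [[0,0,0],[0,0,0]],
    [[0,0,0],[0,0,0]],
    [[0,0,0],[0,0,0]],
    [[0,0,0],[0,0,0]],
    [[0,0,0],[0,0,0]],
    [[0,0,5],[0,0,0]],
    [[0,0,15],[0,0,0]],
    [[0,0,35],[0,0,0]],
    [[0,0,60],[0,0,0]],
    [[0,0,85],[0,0,0]],
    [[0,0,110],[0,0,0]],
    [[0,0,130],[0,0,0]],
    [[0,0,145],[0,0,0]],
    [[0,0,150],[0,0,0]],
    [[0,0,150],[0,0,0]],
    [[0,0,150],[0,0,0]]
  ],
  "claw": 50
}}

```text
clock: 14.7
tool_pos: [0.5365, -0.1571, 0.214]
orientation: [[0.02, 1.0, -0.002], [1.0, -0.02, 0.001], [0.001, -0.002, -1.0]]
force: [0.5, -1.0, -0.5]
grip_width: 0.0496
grip_force: 0.0
```

Run:
```python
from h import *
s=robot.read_state();print(s["clock"],s["tool_pos"],s["force"],s["grip_width"])
m,p,d=cap("side"); save('s5.png',cv2.resize(p[70:270,210:410],None,fx=3,fy=3,interpolation=cv2.INTER_CUBIC))
```

```text
14.7 [ 0.53648708 -0.15710052  0.21398999] [ 0.47334153 -0.96983104 -0.46962702] 0.04963092712114033
```

View pics/s5.png

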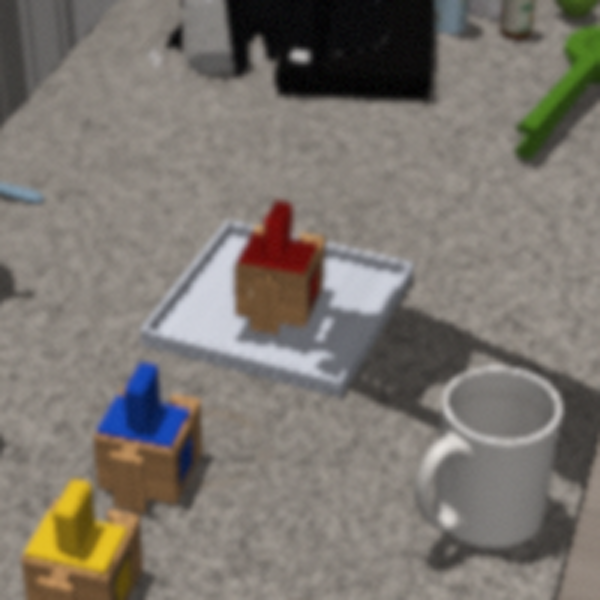

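The red canister stands upright in the tray (about (280,280) in the crop) with the gripper clear, and its neighbours are standing in place.

```bash
python3 -c "
from cell import robot
print(robot.hand_in())"
```

```text
the job is handed in; nothing more can be done
None
```

The red-lidded canister is out of the row and standing upright in the middle of the tray, released, with the yellow and blue ones still standing in place; I handed the job in just after 14.7 s, and no verdict came back.

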